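# Find the high side of a bent grinder arbor

## Robot

A 6-joint arm with a two-finger parallel gripper is mounted at the origin on the work surface. World frame = base frame: x ahead of the robot, y to its left, z up, the work surface at z = 0. Lengths are in mm, angles in rad, forces in N, time in s.
With the tool pointing down it reaches from about 250 to 725 mm from the base axis. Payload 9.7 kg.
Tool frame: the origin (TCP) lies at the very end of the fingers, on their centre line; the grasp point (between the pads) lies 19 mm behind it; y points along the fingers, x is the direction in which the jaws open and shut, and the axes are right-handed (so a half turn about y gives the same grasp; the last joint's range is limited). The gripper opens to 85 mm and grips with 20 to 120 N. Pads are 22 mm wide; open, the fingers measure 114 mm over their backs; the gripper's body (76 mm by 85 mm) begins 54 mm behind the grasp point. The pads swing forward as they close: fully open they stand 13 mm farther back than shut.
Start: joints at [-1.155, 0.087, 0.176, 1.66, 0, 1.571], TCP at [222.154, -503.135, 231.284] pointing down, gripper open.
Joint ranges: [-3.13, 3.13], [-0.85, 1.81], [-1.15, 1.24], [-2.2, 2.28], [-1.44, 1.52], [-3.14, 3.14]. Speed limits (rad/s): [2.22, 2.22, 2.57, 3.14, 3.14, 3.14].

## Interface

Orientations are given as a rotation vector (axis times angle).
In Python, from bench import status, viewer, ticket gives the robot as it stands. The module is installed in compiled form; this text tells all that it offers.
- The arm moves only by the tool carry_out, never from a script. Its argument "targets" is a list of rows, each a list of 2 entries, a list of its own where there are three numbers: the shift along the world's x, y, z in mm, then the turn about the world's z in degrees. In form: [[[x, y, z], roll], ...]. A call has 1 to 8 rows; each row is the pose to reach, as a shift and turn from the pose commanded when the call began; what a row does not reach only later rows make up. A row lasts 1/12 s, in which the tool goes at most 41.7 mm and 7.16 degrees, less where a joint would pass 70% of its speed; a pose out of reach is approached as far as the arm can. A call with a gripper value outside its range is refused whole. "gripper" is the gripper command: -1 is fully open, 1 is shut, values between are in proportion, set as the call begins (left out, the last holds). The fingers move at their own pace and stop on an object; "grip_force" is the grip in N (left out, the last holds). Time passes only in rows, so rows that repeat a pose let the fingers close. It gives the time, the measured TCP pose, the force and the opening at its end, in the units of the state.
- status.get_obs(): the state, without advancing time (a new reading comes with each control period).
- viewer.get_image(name): name is "scene" or "top"; returns the picture (400x640x3 uint8, red, green, blue); there is no depth.
- viewer.camera_model(name): a dict with "fovy" (degrees; the focal length in pixels is half the picture's height over the tangent of half this angle, whatever the lens; pixels are square), "cx", "cy" (the principal point, pixels), "T" (4x4, takes a point from camera to world coordinates). Camera axes: x right, y down, z forward; pixel columns grow to the right and rows downward; lengths in mm; the calibration is good to about 2 mm. A picture is of the moment at which its call begins. camera_model takes no time and is no camera call.
- ticket.close_job(): hands the job in, once; it reports no verdict.
The state is a dict: "time": time; "joint_positions": joint angles; "joint_velocities": joint speeds; "joint_efforts": joint torques, N m; "eef_pos": TCP position; "ee_rot": TCP orientation; "wrist_force": force on the tool from outside, world axes, zero at the start; "wrist_torque": the same for the moment, N m; "grip_width": opening from 0.0 (shut) to 1.0 (fully open).
Only numpy, scipy, OpenCV 4.12 (cv2) and the standard library are available. Lean on these libraries where they do the work, as an engineer would, in place of code of your own. Each camera call takes 0.05 s, during which the arm holds its last target.

## Task

The grinder's arbor lies in the V-blocks and its end with the grinding head is bent. Lower the dial indicator gently onto the grinding head until its needle stands about half-way round the dial, without driving the plunger against its stop, then roll the arbor in the V-blocks by its pulley, pressing lightly, until the high side of the head is straight under the plunger, where the needle reads its highest. Leave the arbor lying still in both V-blocks with the plunger on that high side, and leave everything else on the bench alone.

Things in the scene. Friction and masses are not known exactly. Their poses are not given: they have to be found in the camera images.
- gauge_plate: Black granite plate, 200 (x) x 360 (y) x 25 mm, fixed. Origin: centre of its underside; y along the arbor, z up, x away from the robot. In its frame (mm): two V-blocks at x 0, y -120 and -10, each 50 (x) x 30 (y), tops at z 75; the indicator stand's column, 20 diameter, at x 0, y 125, top at z 180
- arbor: Loose steel arbor, 0.5 kg, lying in both V-blocks along the plate's y. Origin: on its axis, in the middle of its belt pulley (z 71.5 above the bench); y points to the grinding head, z up at the start; x and z turn as it rolls. Pulley: plain aluminium rim 68 diameter, 22 wide, 29 clear on each side to the V-blocks. Friction holds it at any angle; 5 to 10 N on the rim grips well enough to roll it
- head_axis (a point): Point on the arbor's straight axis at the middle of the grinding head (110 from the pulley; axes as the arbor's). Head: grey, 25 diameter, 24 long. The bend sets it 2 mm off this axis towards an unknown side, the high side, so its top rises and falls 4 mm per turn in one smooth wave: the needle goes as a cosine of the roll angle, +-1 rad
- stand_knob (a point): Middle of the black upright knob (14 diameter post with a 22 cap; from 20 below to 20 above this point) on the stand's carriage, at x -50, y 125 of the plate, over a bracket. Pushing it down lowers carriage and indicator; pulling raises them
- carriage (a joint): How far the carriage is lowered on its column (m): 0 fully up, 0.047 lowest. Friction holds it at any height; sliding takes about 5 N down (7 N once the plunger touches) or 12 N up. The plunger meets the grinding head at about 0.030 to 0.034
- plunger: The indicator's sprung plunger, over the grinding head at x 0, y 45 of the plate. Origin: lowest point of its 6 mm ball tip; z up. It gives 12.2 mm upwards to its stop, with 1 N at first touch, 2.2 N at the stop
- needle (a joint): Needle of the indicator's upward-facing white dial (76 diameter, on the carriage over the grinding head), rad: about 0 with the plunger free, pointing to the plate's -x; turns clockwise seen from above as the plunger is pushed in, 6.28 (one turn) for 12.5 mm. Half-way round is 3.14 (pointing to +x); the stop is at 6.13
- spare_head: Bystander: spare grinding head, 22 diameter, 28 high, standing on the plate. Origin: centre of its underside
- hex_key: Bystander: L-shaped hex key, 70 x 24 mm, 5 thick, lying on the plate. Origin: middle of it, underside
- glass_strips: Bystander: stack of three pink glass strips, 50 x 110 x 12 mm. Origin: centre of the underside
- glass_cutter: Bystander: glass cutter, 115 long, 18 thick, lying. Origin: middle, underside
- foil_roll: Bystander: roll of copper foil, 72 diameter, 8 high. Origin: centre of the underside
- coolant: Bystander: plastic bottle, 60 diameter, 130 high. Origin: centre of the underside
- sponge: Bystander: sponge, 60 x 80 x 30 mm. Origin: centre of the underside
- pliers: Bystander: pliers, 155 long, 14 high, lying. Origin: middle, underside
There are look-alikes about, which are no part of the job. Several things have the shape of the arbor; the one meant has the colours described above.

How it is judged (in metres and radians):
On the way:
1. the indicator is lowered onto the grinding head and its needle stands about half-way round the dial (2.3 to 3.9 rad) (value of joint needle between 2.3 and 3.9 rad and contact force between plunger and arbor above 0.3 N), for 0.3 s.
At the end, for the whole second after the job is handed in: The plunger rests on the grinding head within 0.45 mm of the highest point of its wave (about 39 degrees either side of the high side), not at its stop; the arbor lies still in both V-blocks (within 2 mm, 0.03 rad); nothing else was moved (z of plunger in the frame of gauge_plate between 0.085 and 0.0875 m and contact force between plunger and arbor above 0.3 N and value of joint needle below 6 rad and z of arbor in the frame of gauge_plate between 0.0695 and 0.0735 m and x of arbor in the frame of gauge_plate between -0.002 and 0.002 m and angle between the y axis of arbor and the y axis of gauge_plate, either way round below 0.03 rad and linear speed of arbor below 0.01 m/s and angular speed of arbor below 0.1 rad/s); the robot touches nothing.
It fails at once if the plunger is driven against its stop (value of joint needle above 6.05 rad).
It fails at once if the plunger is jammed hard on the grinding head (over 8 N) (contact force between plunger and arbor above 8 N).
It fails at once if the arbor is pressed hard into the V-blocks (over about 20 N) (contact force between arbor and gauge_plate above 45 N).
It fails at once if the arbor is lifted out of the V-blocks (over 6 mm) (z of arbor in the frame of gauge_plate above 0.0775 m or angle between the y axis of arbor and the y axis of gauge_plate, either way round above 0.12 rad).
It fails at once if a bystander is moved by more than 15 mm (distance of any of spare_head, hex_key, glass_strips, glass_cutter, foil_roll, coolant, sponge, pliers from where it was at the start of the episode above 0.015 m).
It also fails if it takes over 64 s, if anything falls off the work surface, if the arm or the gripper's body presses on something with over 40 N, if the wrist force passes 120 N, or if a joint passes its speed limit or range.

## Working session

There is one attempt and no reset: what is moved stays moved. The work goes in short steps, Python scripts to look and compute and a tool call to move; the robot and the scene stay as the last step left them, time stands still between calls to the robot, and variables do not carry over. Pictures are saved under pics/ and viewed, and the job is handed in when it is done.

Besides the shell and the picture viewer there is one more tool, called after ">>>" as name([rows], argument=value, ...), one row to a line, values as JSON. carry_out: Moves the arm, as the interface text tells. Its arguments: {"type":"object","properties":{"targets":{"type":"array","items":{"type":"array"}},"gripper":{"type":"number"},"grip_force":{"type":"number"}},"required":["targets"]}

```bash
mkdir -p pics; python3 - <<'E'
from bench import status, viewer
import cv2
for n in("scene","top"):
    cv2.imwrite(f"pics/{n}0.png",viewer.get_image(n)[:,:,::-1])
    m=viewer.camera_model(n);print(n,m)
print(status.get_obs())
E
```

```text
scene {'fovy': 54.49660041079718, 'cx': 321.83098279070055, 'cy': 198.3204306515757, 'T': array([[-4.44756709e-02,  6.30622434e-01, -7.74814339e-01,
         1.19426095e+03],
       [ 9.98993059e-01,  3.26533148e-02, -3.07673367e-02,
         5.69956137e+01],
       [ 5.89768376e-03, -7.75402545e-01, -6.31439713e-01,
         7.09699032e+02],
       [ 0.00000000e+00,  0.00000000e+00,  0.00000000e+00,
         1.00000000e+00]])}
top {'fovy': 44.10012703905993, 'cx': 315.0868723248507, 'cy': 201.94609826929693, 'T': array([[-1.15747077e-02, -9.95724750e-01,  9.16419611e-02,
         3.47062812e+02],
       [-9.99847296e-01,  1.27249838e-02,  1.19774947e-02,
         1.36057195e+01],
       [-1.30924304e-02, -9.14893310e-02, -9.95719986e-01,
         1.51541114e+03],
       [ 0.00000000e+00,  0.00000000e+00,  0.00000000e+00,
         1.00000000e+00]])}
{'time': 0.1, 'joint_positions': array([-1.15498929e+00,  8.74232871e-02,  1.75250136e-01,  1.65982746e+00,
       -1.06417497e-05,  1.57080107e+00]), 'joint_velocities': array([ 0.00064965, -0.00230952,  0.00290053,  0.00091783, -0.0004438 ,
        0.00196884]), 'joint_efforts': array([ 7.88835478e-04, -5.21562016e+01,  4.65653729e+01,  1.59567478e-02,
        5.02622379e-05,  1.28477700e-05]), 'eef_pos': array([ 222.07567628, -502.95007333,  230.66283105]), 'ee_rot': array([-1.37702558,  0.89844729, -0.89677876]), 'wrist_force': array([-0.17838031,  0.77988974, -0.98291108]), 'wrist_torque': array([0.01768094, 0.03839247, 0.03797488]), 'grip_width': 0.9989824339415322}
```

View pics/scene0.png

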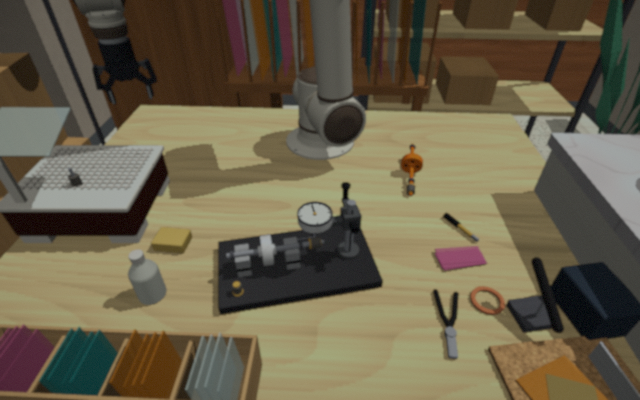

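View pics/top0.png

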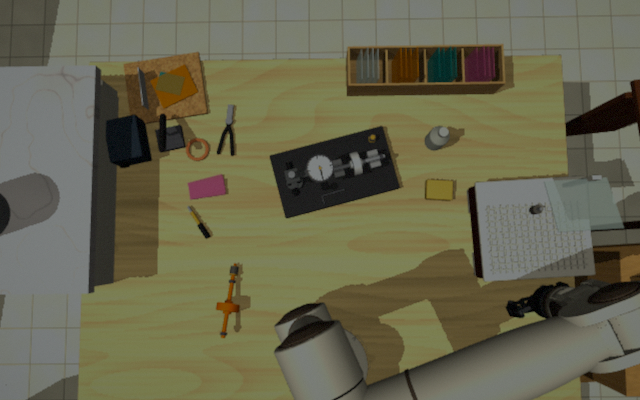

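The plate is in the middle of both views: in "top" around (335,172), in "scene" around (298,262). The dial and the knob show in both. Next I'll measure the plate's corners.

```bash
cat > h.py <<'E'
import numpy as np, cv2
from bench import status, viewer
def cam(n):
    m=viewer.camera_model(n);f=200/np.tan(np.radians(m['fovy']/2));return m,f
def ray(n,u,v):
    m,f=cam(n);d=np.array([(u-m['cx'])/f,(v-m['cy'])/f,1]);T=m['T'];return T[:3,3],T[:3,:3]@d
def onz(n,u,v,z):
    o,d=ray(n,u,v);return o+d*(z-o[2])/d[2]
def proj(n,p):
    m,f=cam(n);T=m['T'];q=T[:3,:3].T@(np.asarray(p,float)-T[:3,3]);return np.array([q[0]/q[2]*f+m['cx'],q[1]/q[2]*f+m['cy']])
def tri(u1,u2):
    o,d=ray("top",*u1);p,e=ray("scene",*u2)
    A=np.c_[d,-e];s=np.linalg.lstsq(A,p-o,rcond=None)[0];a=o+d*s[0];b=p+e*s[1];return (a+b)/2,np.linalg.norm(a-b)
E
python3 - <<'E'
from h import *
for n,c,s in(("top",(265,120,405,222),5),("scene",(205,175,390,315),4)):
    im=cv2.imread(f"pics/{n}0.png");x0,y0,x1,y1=c
    cv2.imwrite(f"pics/{n}0c.png",cv2.resize(im[y0:y1,x0:x1],None,fx=s,fy=s,interpolation=cv2.INTER_CUBIC))
im=cv2.imread("pics/top0.png");sub=np.zeros(im.shape[:2],np.uint8)
sub[118:225,262:408]=(im[118:225,262:408].max(2)<75)*255
sub=cv2.morphologyEx(sub,cv2.MORPH_CLOSE,np.ones((15,15)))
c=max(cv2.findContours(sub,0,2)[0],key=cv2.contourArea);r=cv2.minAreaRect(c);print(r);
b=cv2.boxPoints(r);P=[onz("top",*q,25) for q in b];print(b,P)
for i in range(4):print(np.linalg.norm(P[i]-P[i-1]))
E
```

```text
((334.5154113769531, 171.61358642578125), (64.91141510009766, 118.7341537475586), 75.17352294921875)
[[268.81976 155.43007]
 [383.6007  125.04689]
 [400.21106 187.7971 ]
 [285.4301  218.18028]] [array([629.05051246, 171.53276072,  25.        ]), array([ 718.58248563, -181.52828634,   25.        ]), array([ 524.01966107, -227.10415466,   25.        ]), array([436.07451684, 121.80577956,  25.        ])]
199.2799727560928
364.23629304216195
199.82955856202622
359.82286001244125
```

View pics/top0c.png

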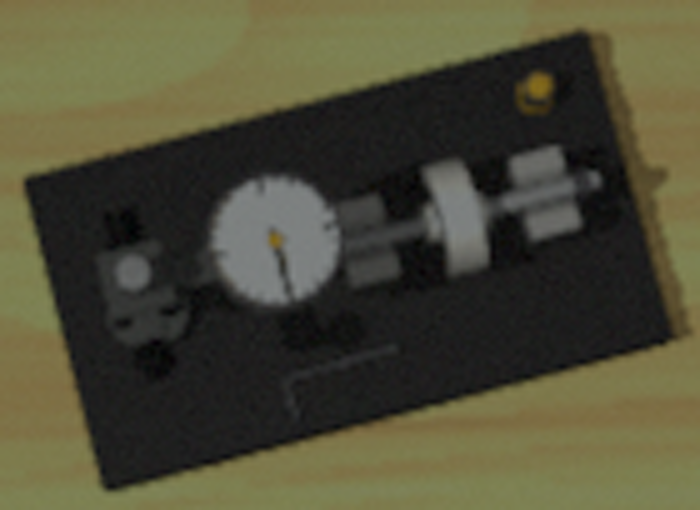

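View pics/scene0c.png

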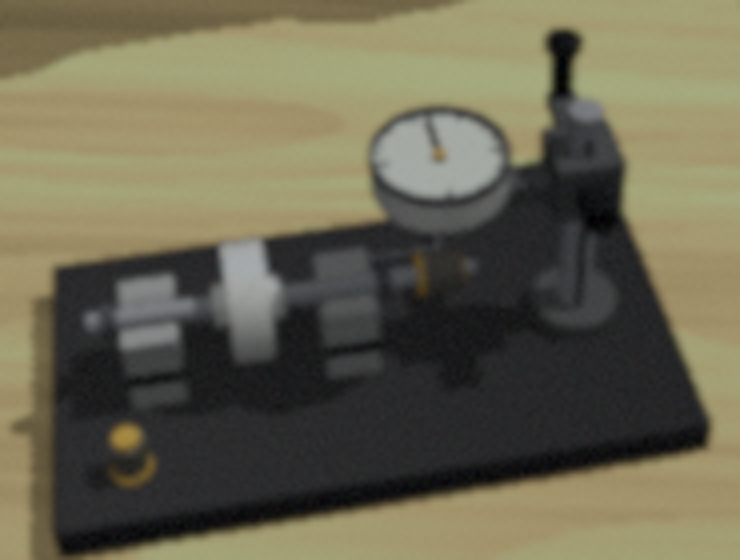

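```bash
cat >> h.py <<'E'
PO=None
def w(p,q):  # plate->world with q=(x,y,yaw)
    c,s=np.cos(q[2]),np.sin(q[2]);return np.array([q[0]+c*p[0]-s*p[1],q[1]+s*p[0]+c*p[1],p[2]])
E
python3 - <<'E'
from h import *
from scipy.optimize import least_squares
t=lambda a,b:("top",265+a/5,120+b/5); s=lambda a,b:("scene",205+a/4,175+b/4)
L=[((100,180,25),t(25,178)),((100,-180,25),t(588,31)),((-100,-180,25),t(677,335)),((-100,180,25),t(108,489)),
((100,-180,25),s(60,540)),((100,180,25),s(707,425)),((-100,-180,25),s(55,268)),((-100,180,25),s(622,212)),
((0,-65,105.5),t(457,217)),((0,125,180),t(133,272)),((0,125,180),s(584,110))]
f=lambda q:np.concatenate([proj(o[0],w(p,q))-o[1:] for p,o in L])
r=least_squares(f,[577,-30,-.25],x_scale=[100,100,1],loss="soft_l1");print(r.x);print(np.round(r.fun.reshape(-1,2),1))
# separate offsets per cam
for n in("top","scene"):
    M=[l for l in L if l[1][0]==n];g=lambda q:np.concatenate([proj(o[0],w(p,q))-o[1:] for p,o in M]);print(n,least_squares(g,r.x,x_scale=[100,100,1]).x)
k,e=tri(t(155,360)[1:],s(563,40)[1:]);print("knob cap",k,e)
d,e=tri(t(275,240)[1:],s(438,154)[1:]);print("dial",d,e)
for nm,p in(("knob",(-50,125,0)),("dial",(0,45,0)),("pulley",(0,-65,105.5))):print(nm,w(p,r.x))
E
```

```text
[ 5.79632507e+02 -2.72609923e+01  2.46109638e-01]
[[-1.2 -1.4]
 [-0.3 -1.7]
 [-0.5 -0. ]
 [-1.6 -0.5]
 [-2.7 -3.6]
 [ 1.  -1.8]
 [-1.2 -2.9]
 [-2.2 -8. ]
 [ 0.1 -2.9]
 [-0.4 -1. ]
 [-0.  -1.8]]
top [ 5.75855091e+02 -2.91082362e+01  2.47310290e-01]
scene [ 5.88891009e+02 -2.42994069e+01  2.42842964e-01]
knob cap [497.52632493  82.01202735 182.66605186] 1.6530198420448148
dial [566.87619464  15.85186767 155.51870665] 1.322627276412498
knob [500.68504392  81.79082112   0.        ]
dial [568.66903691  16.38304868   0.        ]
pulley [595.46863128 -90.30238492 105.5       ]
```

```bash
python3 - <<'E'
from h import *
from scipy.optimize import least_squares
t=lambda a,b:("top",265+(a+.5)/5-.5,120+(b+.5)/5-.5); s=lambda a,b:("scene",205+(a+.5)/4-.5,175+(b+.5)/4-.5)
L=[((100,180,25),t(25,178)),((100,-180,25),t(588,31)),((-100,-180,25),t(677,335)),((-100,180,25),t(108,489)),
((100,-180,25),s(60,540)),((100,180,25),s(707,425)),((-100,-180,25),s(55,268)),
((0,125,180),t(133,272)),((0,125,180),s(584,110))]
g=lambda M:(lambda q:np.concatenate([proj(o[0],w(p,q))-o[1:] for p,o in M]))
for nm,M in(("all",L),("top",[l for l in L if l[1][0]=="top"]),("scene",[l for l in L if l[1][0]!="top"])):
    r=least_squares(g(M),[577,-30,.25],x_scale=[100,100,1]);print(nm,r.x);print(np.round(r.fun.reshape(-1,2),1).tolist())
    for n2,p in(("knob",(-50,125,0)),("dial",(0,45,0)),("pulley",(0,-65,105.5))):print(n2,w(p,r.x))
for p,o in(((155,360),(563,40)),((275,240),(438,154)),((133,272),(584,110))):print(tri(t(*p)[1:],s(*o)[1:]))
E
```

```text
all [ 5.81351353e+02 -2.70975164e+01  2.56407622e-01]
[[-1.1, -0.9], [-0.5, -2.4], [-0.0, -0.8], [-0.7, -0.2], [-2.0, -1.9], [1.7, -1.5], [-1.3, -1.5], [0.1, -0.8], [0.3, -1.3]]
knob [501.2850818   81.13552932   0.        ]
dial [569.93902636  16.43131079   0.        ]
pulley [597.83582526 -89.97248901 105.5       ]
top [ 5.78155524e+02 -2.83833555e+01  2.49786981e-01]
[[-0.5, -0.3], [0.3, -1.0], [0.3, 0.6], [-0.6, 0.6], [0.5, 0.1]]
knob [498.80757457  80.37740429   0.        ]
dial [567.03163419  15.22007402   0.        ]
pulley [594.22336545 -91.36608714 105.5       ]
scene [ 5.84803474e+02 -2.60172407e+01  2.59087900e-01]
[[-1.8, -0.3], [2.3, -0.4], [-1.3, -0.3], [0.8, -0.3]]
knob [504.44739622  82.00081661   0.        ]
dial [573.27451927  17.48084193   0.        ]
pulley [601.4564094  -88.84780458 105.5       ]
(array([498.43062557,  82.04572643, 184.41824767]), np.float64(0.25399652515626214))
(array([567.76764547,  16.02921652, 157.3841037 ]), np.float64(0.5167478445693525))
(array([548.17824602,  93.91694737, 175.23643651]), np.float64(0.8237144445340043))
```

```bash
python3 - <<'E'
from h import *
from scipy.spatial.transform import Rotation as R
m=R.from_rotvec(status.get_obs()['ee_rot']).as_matrix();print(m.round(3)); a=np.degrees(np.arctan2(m[1,0],m[0,0]));print(a, "to jaw along plate y:",(104.3-a+90)%180-90)
E
```

```text
[[ 0.404 -0.     0.915]
 [-0.915  0.001  0.404]
 [-0.001 -1.    -0.   ]]
-66.17628361966257 to jaw along plate y: -9.523716380337419
```

>>> carry_out([
  [[17,36.5,5],-2],
  [[34,73,10],-4],
  [[51,109.5,10],-6],
  [[68,146,10],-8],
  [[85,182.5,10],-9.5],
  [[102,219,10],-9.5],
  [[119,255.5,10],-9.5],
  [[136,292,10],-9.5],
], gripper=1, grip_force=30)

```text
time: 0.77
eef_pos: [358.3, -209.3, 241.1]
ee_rot: [-1.317, 1.023, -1.023]
wrist_force: [0.2, 0.1, 0.4]
grip_width: 0.002
```

>>> carry_out([
  [[17,36.5,0],0],
  [[34,73,0],0],
  [[51,109.5,0],0],
  [[68,146,0],0],
  [[85,182.5,0],0],
  [[102,219,0],0],
  [[119,255.5,0],0],
  [[140,292,0],0],
])

```text
time: 1.43
eef_pos: [497.9, 82.7, 241.3]
ee_rot: [-1.317, 1.023, -1.023]
wrist_force: [0.8, -1.3, -0.0]
grip_width: 0.002
```

>>> carry_out([
  [[0,0,-10],0],
  [[0,0,-20],0],
  [[0,0,-20],0],
  [[0,0,-20],0],
])

```text
time: 1.77
eef_pos: [497.2, 79.6, 220.7]
ee_rot: [-1.318, 1.025, -1.023]
wrist_force: [0.1, 0.2, -0.0]
grip_width: -0.004
```

```bash
python3 - <<'E'
from h import *
print(status.get_obs())
a=viewer.get_image("top")[120:222,240:400,::-1];b=viewer.get_image("scene")[130:260,260:420,::-1]
r=lambda i:cv2.resize(i,None,fx=4,fy=4,interpolation=2)
cv2.imwrite("pics/a1.png",r(a));cv2.imwrite("pics/b1.png",r(b))
E
```

```text
{'time': 1.7667, 'joint_positions': array([ 1.58857295e-01, -2.64954039e-02,  3.91255023e-02,  1.63798794e+00,
       -1.70983029e-04,  3.05132844e+00]), 'joint_velocities': array([-0.01177924, -0.01459422,  0.02303519,  0.00712705,  0.00167667,
        0.0007907 ]), 'joint_efforts': array([ 9.18627083e-01, -4.32623327e+01,  4.55570912e+01, -2.48884549e-01,
        2.50046299e-02, -9.50382091e-04]), 'eef_pos': array([497.1802909 ,  79.60251666, 220.6950871 ]), 'ee_rot': array([-1.31810173,  1.02472455, -1.02314482]), 'wrist_force': array([ 0.14872791,  0.21669192, -0.01761437]), 'wrist_torque': array([-0.03738174,  0.02389065,  0.0378181 ]), 'grip_width': -0.003657753379216469}
```

View pics/a1.png

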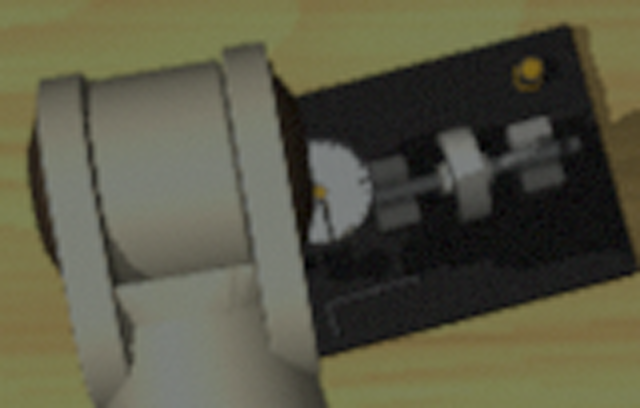

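View pics/b1.png

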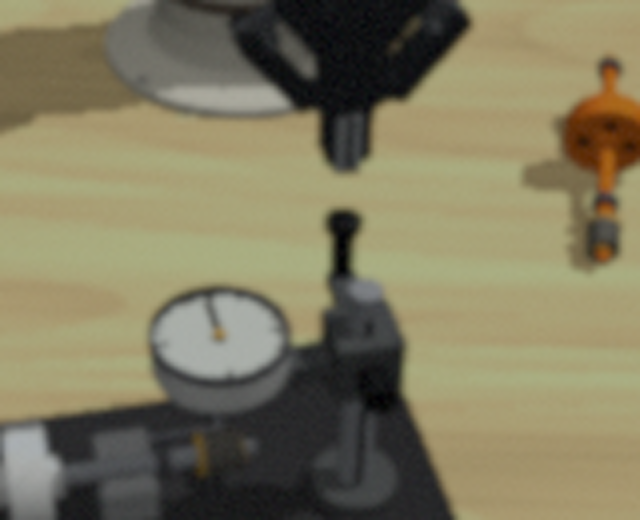

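Tip (345,165) hangs straight above the knob cap (344,218) in the scene crop, and the needle is still at 0. I'll descend to contact now.

>>> carry_out([
  [[0,0,-12],0],
  [[0,0,-24],0],
  [[0,0,-28],0],
  [[0,0,-30],0],
  [[0,0,-31],0],
  [[0,0,-32],0],
])

```text
time: 2.37
eef_pos: [498.0, 79.9, 190.5]
ee_rot: [-1.316, 1.022, -1.025]
wrist_force: [-2.7, -2.4, 4.9]
grip_width: -0.004
```

>>> carry_out([
  [[0,0,-1],0],
  [[0,0,-2],0],
  [[0,0,-3],0],
  [[0,0,-3],0],
])

```text
time: 2.7
eef_pos: [498.2, 80.4, 186.3]
ee_rot: [-1.317, 1.023, -1.024]
wrist_force: [0.5, -3.7, 5.2]
grip_width: 0.003
```

>>> carry_out([
  [[0,0,-1],0],
  [[0,0,-2],0],
  [[0,0,-3],0],
  [[0,0,-3],0],
])

```text
time: 3.03
eef_pos: [498.1, 80.5, 183.1]
ee_rot: [-1.317, 1.023, -1.023]
wrist_force: [0.7, -1.9, 2.3]
grip_width: 0.002
```

>>> carry_out([
  [[0,0,-2],0],
  [[0,0,-4],0],
  [[0,0,-6],0],
  [[0,0,-8],0],
  [[0,0,-10],0],
  [[0,0,-12],0],
  [[0,0,-12],0],
])

```text
time: 3.62
eef_pos: [498.0, 80.6, 170.9]
ee_rot: [-1.317, 1.023, -1.023]
wrist_force: [0.9, -0.4, 1.6]
grip_width: -0.001
```

```bash
cat >> h.py <<'E'
def shot(k):
    b=viewer.get_image("scene");cv2.imwrite(f"pics/s{k}.png",cv2.resize(b[165:285,240:400,::-1],None,fx=5,fy=5,interpolation=2));return b
E
python3 - <<'E'
from h import *
shot(2);print(status.get_obs()['eef_pos'],status.get_obs()['wrist_force'])
E
```

```text
[497.87478654  80.78801479 170.89654335] [ 1.46930715 -0.0479776   2.14081251]
```

View pics/s2.png

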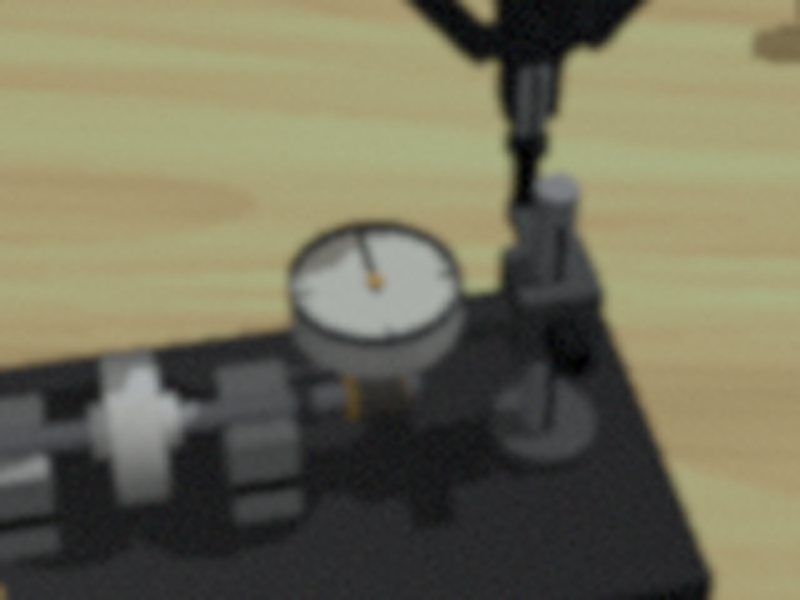

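```bash
cat >> h.py <<'E'
C0=np.array([567.6,15.8]);YAW=.25
def needle(img,dz,cam_="scene"):
    """polar darkness about the dial pivot; dial plane at 157.4-dz"""
    z=157.4-dz; g=img.astype(np.float32).mean(2)
    u,v=proj(cam_,[*C0,z]); 
    yy,xx=np.mgrid[int(v)-6:int(v)+7,int(u)-6:int(u)+7]
    p=img[yy,xx].astype(float);o=np.clip(p[...,0]-p[...,2]-25,0,None)   # orange pivot
    if o.sum()>0:u,v=(o*xx).sum()/o.sum(),(o*yy).sum()/o.sum()
    c=onz(cam_,u,v,z)[:2]
    th=np.linspace(0,2*np.pi,360,endpoint=False);rr=np.arange(9,24,1.)
    a=YAW+np.pi-th   # clockwise from above, 0 at plate -x
    X=c[0]+np.outer(rr,np.cos(a));Y=c[1]+np.outer(rr,np.sin(a))
    P=np.array([[proj(cam_,(X[i,j],Y[i,j],z)) for j in range(360)] for i in range(len(rr))],np.float32)
    S=cv2.remap(g,P[...,0],P[...,1],cv2.INTER_LINEAR).mean(0)
    S=np.real(np.fft.ifft(np.fft.fft(S)*np.exp(-.5*(np.fft.fftfreq(360)*360*.1)**2)))
    i=S.argmin();d=np.clip((np.median(S)-S)-.4*(np.median(S)-S.min()),0,None);k=np.arange(-20,21);wt=d[(i+k)%360]
    t=np.radians(i+(wt*k).sum()/wt.sum());return (t+.5)%(2*np.pi)-.5,np.median(S)-S.min(),(u,v),c
E
python3 - <<'E'
from h import *
im=cv2.imread("pics/scene0.png")[:,:,::-1];print(needle(im,0))
im=cv2.imread("pics/top0.png")[:,:,::-1];print(needle(im,0,"top"))
print(needle(viewer.get_image("scene"),20))
E
```

```text
Traceback (most recent call last):
  File "h.py", line 31, in needle
    P=np.array([[proj(cam_,(X[i,j],Y[i,j],z)) for j in range(360)] for i in range(len(rr))],np.float32)
                 ~~~~^^^^^^^^^^^^^^^^^^^^^^^^
  File "h.py", line 10, in proj
    m,f=cam(n);T=m['T'];q=T[:3,:3].T@(np.asarray(p,float)-T[:3,3]);return np.array([q[0]/q[2]*f+m['cx'],q[1]/q[2]*f+m['cy']])
        ~~~^^^
  File "h.py", line 4, in cam
    m=viewer.camera_model(n);f=200/np.tan(np.radians(m['fovy']/2));return m,f
ValueError: time passes only in moves, steps and waits
```

>>> carry_out([
  [[0,0,-2],0],
  [[0,0,-4],0],
  [[0,0,-6],0],
  [[0,0,-8],0],
  [[0,0,-9],0],
  [[0,0,-9],0],
])

```text
time: 4.17
eef_pos: [497.9, 80.8, 162.3]
ee_rot: [-1.317, 1.023, -1.022]
wrist_force: [-0.3, -0.8, 4.0]
grip_width: 0.001
```

```bash
python3 - <<'E'
from h import *
print(needle(shot(3),29),status.get_obs()['eef_pos'])
E
```

```text
Traceback (most recent call last):
  File "h.py", line 31, in needle
    P=np.array([[proj(cam_,(X[i,j],Y[i,j],z)) for j in range(360)] for i in range(len(rr))],np.float32)
                 ~~~~^^^^^^^^^^^^^^^^^^^^^^^^
  File "h.py", line 10, in proj
    m,f=cam(n);T=m['T'];q=T[:3,:3].T@(np.asarray(p,float)-T[:3,3]);return np.array([q[0]/q[2]*f+m['cx'],q[1]/q[2]*f+m['cy']])
        ~~~^^^
  File "h.py", line 4, in cam
    m=viewer.camera_model(n);f=200/np.tan(np.radians(m['fovy']/2));return m,f
ValueError: time passes only in moves, steps and waits
```

Too many calibration calls; cache it.

```bash
sed -i 's/^def cam(n):/import functools\n@functools.lru_cache(None)\ndef cam(n):/' h.py; python3 - <<'E'
from h import *
im=cv2.imread("pics/scene0.png")[:,:,::-1];print(needle(im,0))
im=cv2.imread("pics/top0.png")[:,:,::-1];print(needle(im,0,"top"))
print(needle(shot(4),29),status.get_obs()['eef_pos'])
E
```

```text
(np.float64(-0.05284315879744739), np.float64(48.71507755352569), (np.float64(314.3987341772152), np.float64(212.95569620253164)), array([567.21826206,  16.32764747]))
(np.float64(-0.020669774070726454), np.float64(45.91409060660368), (np.float64(319.5502008032129), np.float64(167.59437751004015)), array([567.76719494,  16.42530239]))
(np.float64(3.270566315109274), np.float64(45.24201815725402), (np.float64(314.59627329192546), np.float64(223.65217391304347)), array([569.73662192,  16.73169714])) [497.88112068  80.78406181 162.26883397]
```

View pics/s4.png

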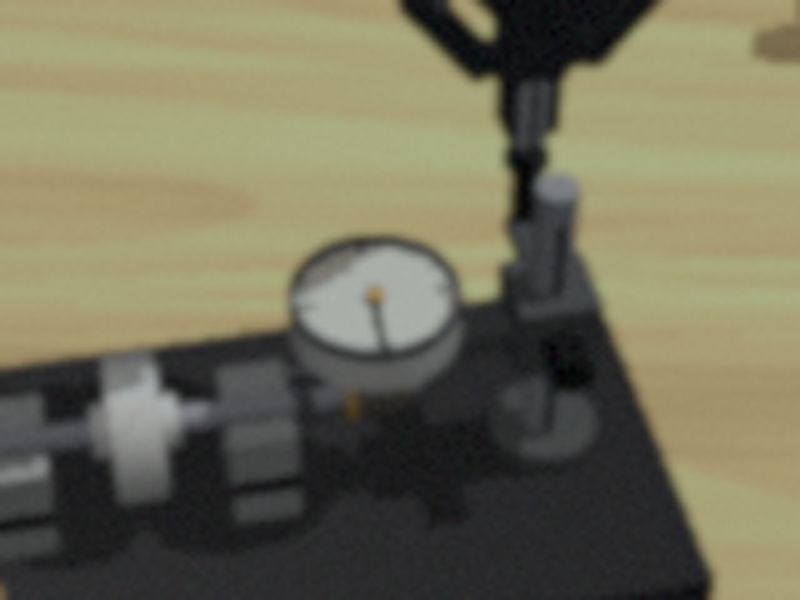

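>>> carry_out([
  [[0,0,10],0],
  [[0,0,30],0],
  [[0,0,60],0],
  [[14,-28,60],0],
  [[32,-62,60],0],
  [[50,-97,60],0],
  [[69,-134,60],0],
  [[88.5,-174,60],0],
])

```text
time: 4.93
eef_pos: [585.7, -92.4, 222.6]
ee_rot: [-1.317, 1.023, -1.022]
wrist_force: [0.4, 0.5, -0.2]
grip_width: 0.002
```

>>> carry_out([
  [[0,0,-20],0],
  [[0,0,-50],0],
  [[0,0,-80],0],
  [[0,0,-98],0],
  [[0,0,-105],0],
  [[0,0,-108],0],
  [[0,0,-108],0],
])

```text
time: 5.52
eef_pos: [585.3, -90.8, 114.7]
ee_rot: [-1.317, 1.023, -1.023]
wrist_force: [1.0, 0.2, 0.2]
grip_width: -0.001
```

```bash
python3 - <<'E'
from h import *
print(needle(shot(5),31),status.get_obs()['eef_pos'],status.get_obs()['wrist_force'])
a=viewer.get_image("scene")[130:260,200:360,::-1]
cv2.imwrite("pics/b5.png",cv2.resize(a,None,fx=4,fy=4,interpolation=2))
E
```

```text
(np.float64(3.271667708376853), np.float64(44.519132668991475), (np.float64(314.6392405063291), np.float64(223.59493670886076)), array([567.39859335,  16.67677211])) [585.6442564  -90.89391963 115.54043343] [-0.48414965 -0.0179118   1.39006975]
```

View pics/b5.png

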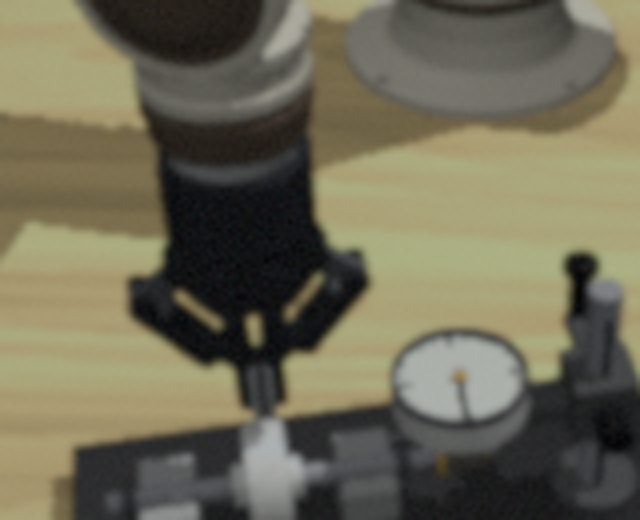

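The tip, at (264,410), is above the pulley rim, at (265,425). The needle held at 3.27. I'll descend gently.

>>> carry_out([
  [[0,0,-2],0],
  [[0,0,-4],0],
  [[0,0,-5],0],
  [[0,0,-5],0],
])

```text
time: 5.95
eef_pos: [585.2, -90.9, 109.3]
ee_rot: [-1.317, 1.023, -1.023]
wrist_force: [0.2, 0.7, 0.5]
grip_width: 0.004
```

>>> carry_out([
  [[0,0,-0.5],0],
  [[0,0,-1],0],
  [[0,0,-1.5],0],
  [[0,0,-1.5],0],
  [[0,0,-1.5],0],
])

```text
time: 6.37
eef_pos: [585.2, -91.0, 107.8]
ee_rot: [-1.317, 1.023, -1.023]
wrist_force: [-0.0, 0.1, -0.7]
grip_width: 0.001
```

>>> carry_out([
  [[0,0,-0.5],0],
  [[0,0,-1],0],
  [[0,0,-1.5],0],
  [[0,0,-1.5],0],
  [[0,0,-1.5],0],
])

```text
time: 6.78
eef_pos: [585.2, -91.0, 106.2]
ee_rot: [-1.317, 1.023, -1.023]
wrist_force: [0.2, 0.5, -0.2]
grip_width: 0.002
```

>>> carry_out([
  [[0,0,-0.3],0],
  [[0,0,-0.5],0],
  [[0,0,-0.5],0],
  [[0,0,-0.5],0],
])

```text
time: 7.12
eef_pos: [585.2, -91.0, 105.8]
ee_rot: [-1.317, 1.023, -1.023]
wrist_force: [-0.3, 0.2, -0.3]
grip_width: -0.001
```

>>> carry_out([
  [[0,0,-0.3],0],
  [[0,0,-0.5],0],
  [[0,0,-0.5],0],
  [[0,0,-0.5],0],
])

```text
time: 7.45
eef_pos: [585.2, -91.0, 105.2]
ee_rot: [-1.317, 1.023, -1.023]
wrist_force: [-0.3, 0.1, 0.8]
grip_width: 0.001
```

>>> carry_out([
  [[0,0,-0.3],0],
  [[0,0,-0.5],0],
  [[0,0,-0.5],0],
  [[0,0,-0.5],0],
])

```text
time: 7.78
eef_pos: [585.2, -91.0, 105.0]
ee_rot: [-1.317, 1.023, -1.023]
wrist_force: [0.0, -0.4, 1.4]
grip_width: 0.0
```

>>> carry_out([
  [[0,0,-0.3],0],
  [[0,0,-0.6],0],
  [[0,0,-0.6],0],
  [[0,0,-0.6],0],
])

```text
time: 8.12
eef_pos: [585.4, -91.0, 104.9]
ee_rot: [-1.317, 1.022, -1.024]
wrist_force: [-1.1, 0.1, 6.2]
grip_width: 0.006
```

>>> carry_out([
  [[0,0,-0.3],0],
  [[0,0,-0.5],0],
  [[0,0,-0.5],0],
  [[0,0,-0.5],0],
])

```text
time: 8.45
eef_pos: [585.4, -91.0, 104.8]
ee_rot: [-1.316, 1.022, -1.024]
wrist_force: [-1.0, -0.1, 8.1]
grip_width: 0.001
```

Firm light contact at 8 N. First stroke along plate +x, in two parts.

>>> carry_out([
  [[1.9,0.5,0],0],
  [[3.9,1,0],0],
  [[5.8,1.5,0],0],
  [[7.8,2,0],0],
  [[7.8,2,0],0],
])

```text
time: 8.87
eef_pos: [593.8, -88.7, 105.6]
ee_rot: [-1.315, 1.021, -1.024]
wrist_force: [-2.3, 1.5, 12.6]
grip_width: -0.006
```

```bash
python3 - <<'E'
from h import *
print(needle(shot(6),31)[:2],status.get_obs()['eef_pos'],status.get_obs()['wrist_force'])
E
```

```text
(np.float64(3.3093290249592826), np.float64(42.34756808287284)) [593.70481147 -88.73618115 105.5392186 ] [-2.94342981  1.3772621  12.99538446]
```

>>> carry_out([
  [[0,0,0.5],0],
  [[1.9,0.5,0.5],0],
  [[3.9,1,0.5],0],
  [[5.8,1.5,0.5],0],
  [[7.8,2,0.5],0],
  [[7.8,2,0.5],0],
])

```text
time: 9.42
eef_pos: [601.4, -86.7, 105.9]
ee_rot: [-1.316, 1.021, -1.024]
wrist_force: [-2.2, 1.5, 10.3]
grip_width: 0.0
```

```bash
python3 - <<'E'
from h import *
print(needle(shot(7),31)[:2],status.get_obs()['eef_pos'],status.get_obs()['wrist_force'])
E
```

```text
(np.float64(3.440913788207994), np.float64(43.333231086496056)) [601.37103852 -86.73939836 105.83310517] [-1.91551233  1.33428778 11.5488217 ]
```

View pics/s7.png

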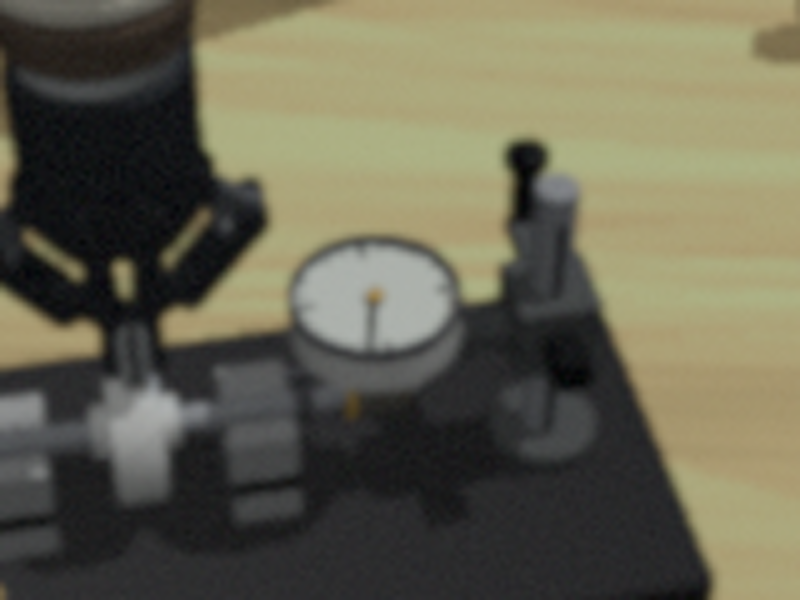

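The needle rises slowly, 3.27, 3.31, 3.44, as it would just past the low side. So I keep rolling in +x, about 2.5 rad to go, with a little less pressure.

>>> carry_out([
  [[2.9,0.7,0.3],0],
  [[2.9,0.7,0.3],0],
  [[2.9,0.7,4],0],
  [[-5,-1.3,6],0],
  [[-13.1,-3.3,6],0],
  [[-13.1,-3.3,3],0],
  [[-13.1,-3.3,2],0],
])

```text
time: 10.05
eef_pos: [587.0, -90.5, 105.7]
ee_rot: [-1.317, 1.024, -1.023]
wrist_force: [-0.5, -0.2, -0.5]
grip_width: 0.001
```

>>> carry_out([
  [[0,0,-0.5],0],
  [[0,0,-1],0],
  [[0,0,-1.4],0],
  [[0,0,-1.7],0],
  [[0,0,-1.7],0],
])

```text
time: 10.47
eef_pos: [587.9, -90.3, 105.2]
ee_rot: [-1.317, 1.022, -1.024]
wrist_force: [-3.3, 0.3, 5.8]
grip_width: 0.002
```

```bash
python3 - <<'E'
from h import *
print(needle(shot(8),31)[:2],status.get_obs()['eef_pos'],status.get_obs()['wrist_force'])
E
```

```text
(np.float64(3.7371836658314965), np.float64(39.82205230491493)) [587.87635401 -90.26116231 105.21108929] [-4.04541879 -0.3172359   6.0996252 ]
```

>>> carry_out([
  [[2.4,0.6,0.1],0],
  [[4.8,1.2,0.1],0],
  [[7.2,1.8,0.1],0],
  [[9.6,2.4,0.1],0],
  [[12,3,0.1],0],
  [[14.4,3.6,0.1],0],
  [[16.8,4.3,0.1],0],
  [[16.8,4.3,0.1],0],
])

```text
time: 11.18
eef_pos: [605.3, -85.6, 106.0]
ee_rot: [-1.316, 1.021, -1.024]
wrist_force: [-1.7, 1.3, 7.4]
grip_width: 0.003
```

```bash
python3 - <<'E'
from h import *
print(needle(shot(9),31)[:2],status.get_obs()['eef_pos'],status.get_obs()['wrist_force'])
E
```

```text
(np.float64(3.927506883560352), np.float64(43.89874651029041)) [605.22939357 -85.67117798 105.88110913] [-0.71870436  2.1269577   8.75245996]
```

>>> carry_out([
  [[0,0,3],0],
  [[0,0,6],0],
  [[-8,-2,6],0],
  [[-16.8,-4.3,6],0],
  [[-16.8,-4.3,3],0],
  [[-16.8,-4.3,2],0],
  [[-16.8,-4.3,2],0],
])

```text
time: 11.82
eef_pos: [587.3, -90.4, 106.1]
ee_rot: [-1.317, 1.024, -1.023]
wrist_force: [-0.3, 0.0, -1.5]
grip_width: -0.0
```

```bash
python3 - <<'E'
from h import *
print(needle(shot(10),31)[:2],status.get_obs()['eef_pos'],status.get_obs()['wrist_force'])
E
```

```text
(np.float64(4.138845014220805), np.float64(39.24408083027524)) [587.48346508 -90.30326055 106.20470209] [-0.76495941  0.95615963 -0.53371802]
```

>>> carry_out([
  [[0,0,-0.5],0],
  [[0,0,-1],0],
  [[0,0,-1.4],0],
  [[0,0,-1.8],0],
  [[0,0,-1.8],0],
])

```text
time: 12.28
eef_pos: [587.9, -90.2, 105.3]
ee_rot: [-1.317, 1.022, -1.023]
wrist_force: [-0.7, -0.1, 4.4]
grip_width: -0.0
```

```bash
python3 - <<'E'
from h import *
print(needle(shot(11),31)[:2],status.get_obs()['eef_pos'],status.get_obs()['wrist_force'])
E
```

```text
(np.float64(4.142617091941332), np.float64(38.12978633945178)) [587.93755761 -90.2379573  105.31208398] [-1.2786051  -0.22888399  4.98528472]
```

View pics/s11.png

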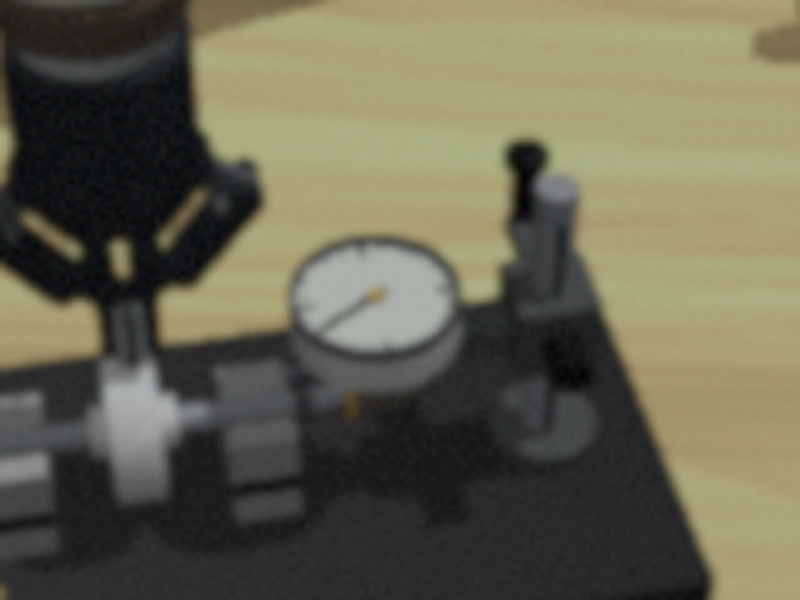

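>>> carry_out([
  [[2.4,0.6,0],0],
  [[4.8,1.2,0],0],
  [[7.2,1.8,0],0],
  [[9.6,2.4,0],0],
  [[12,3,0],0],
  [[14.4,3.6,0],0],
  [[16.8,4.3,0],0],
  [[16.8,4.3,0],0],
])

```text
time: 13.0
eef_pos: [605.2, -85.6, 106.1]
ee_rot: [-1.316, 1.022, -1.024]
wrist_force: [-1.7, 1.0, 8.3]
grip_width: -0.001
```

>>> carry_out([
  [[0,0,3],0],
  [[0,0,6],0],
  [[-8,-2,6],0],
  [[-16.8,-4.3,6],0],
  [[-16.8,-4.3,3],0],
  [[-16.8,-4.3,2],0],
  [[-16.8,-4.3,2],0],
])

```text
time: 13.58
eef_pos: [587.3, -90.4, 106.3]
ee_rot: [-1.317, 1.024, -1.023]
wrist_force: [0.3, 1.3, -0.8]
grip_width: -0.0
```

```bash
python3 - <<'E'
from h import *
print(needle(shot(12),31)[:2],status.get_obs()['eef_pos'],status.get_obs()['wrist_force'])
E
```

```text
(np.float64(4.444495576933829), np.float64(38.16967083512429)) [587.50041635 -90.32948534 106.47286687] [0.54304577 0.08810223 0.28643698]
```

>>> carry_out([
  [[0,0,-0.5],0],
  [[0,0,-1],0],
  [[0,0,-1.5],0],
  [[0,0,-2],0],
  [[0,0,-2],0],
])

```text
time: 14.05
eef_pos: [588.0, -90.2, 105.4]
ee_rot: [-1.317, 1.022, -1.024]
wrist_force: [-0.5, 0.7, 4.3]
grip_width: 0.001
```

>>> carry_out([
  [[2.4,0.6,0],0],
  [[4.8,1.2,0],0],
  [[7.2,1.8,0],0],
  [[9.6,2.4,0],0],
  [[12,3,0],0],
  [[14.4,3.6,0],0],
  [[16.8,4.3,0],0],
  [[16.8,4.3,0],0],
])

```text
time: 14.72
eef_pos: [605.2, -85.6, 106.0]
ee_rot: [-1.316, 1.022, -1.024]
wrist_force: [-1.2, 1.1, 6.9]
grip_width: 0.002
```

>>> carry_out([
  [[0,0,3],0],
  [[0,0,6],0],
  [[-8,-2,6],0],
  [[-16.8,-4.3,6],0],
  [[-16.8,-4.3,3],0],
  [[-16.8,-4.3,2],0],
  [[-16.8,-4.3,2],0],
])

```text
time: 15.3
eef_pos: [587.3, -90.4, 106.3]
ee_rot: [-1.317, 1.024, -1.023]
wrist_force: [-0.2, 0.2, -0.3]
grip_width: -0.0
```

```bash
python3 - <<'E'
from h import *
print(needle(shot(13),31)[:2],status.get_obs()['eef_pos'],status.get_obs()['wrist_force'])
E
```

```text
(np.float64(4.527981503209632), np.float64(37.86096405722671)) [587.50726462 -90.32278412 106.46125623] [-0.39354457  0.24446463  0.23402893]
```

View pics/s13.png

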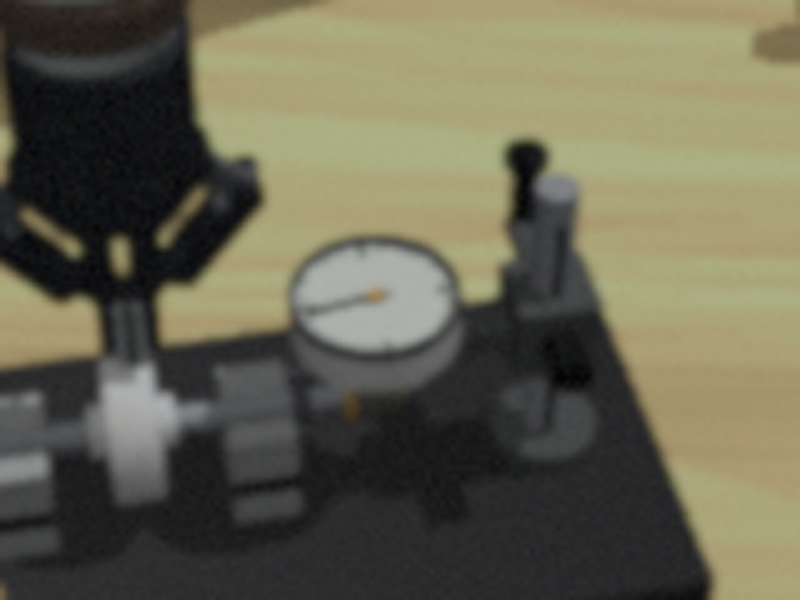

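The unloaded readings are 3.27, 4.14, 4.44, 4.53. That is a cosine levelling off at a peak of about 4.55 (the loaded readings sat about 0.2 low, which had misled me about the low side). One more stroke should show it falling.

>>> carry_out([
  [[0,0,-0.5],0],
  [[0,0,-1],0],
  [[0,0,-1.5],0],
  [[0,0,-2],0],
  [[0,0,-2],0],
])

```text
time: 15.77
eef_pos: [588.0, -90.2, 105.3]
ee_rot: [-1.317, 1.022, -1.024]
wrist_force: [-0.3, 0.8, 2.8]
grip_width: -0.0
```

>>> carry_out([
  [[2.4,0.6,0],0],
  [[4.8,1.2,0],0],
  [[7.2,1.8,0],0],
  [[9.6,2.4,0],0],
  [[12,3,0],0],
  [[14.4,3.6,0],0],
  [[16.8,4.3,0],0],
  [[16.8,4.3,0],0],
])

```text
time: 16.43
eef_pos: [605.2, -85.6, 106.0]
ee_rot: [-1.316, 1.022, -1.024]
wrist_force: [-1.8, 0.6, 6.9]
grip_width: 0.001
```

>>> carry_out([
  [[0,0,3],0],
  [[0,0,6],0],
  [[0,0,6],0],
  [[0,0,6],0],
])

```text
time: 16.77
eef_pos: [604.6, -86.0, 110.7]
ee_rot: [-1.317, 1.023, -1.023]
wrist_force: [0.2, -0.1, 0.1]
grip_width: -0.0
```

```bash
python3 - <<'E'
from h import *
print(needle(shot(14),31)[:2],status.get_obs()['eef_pos'],status.get_obs()['wrist_force'])
E
```

```text
(np.float64(4.329336709330783), np.float64(38.36542332617083)) [604.48929544 -86.0181447  110.5841634 ] [-0.3601653   0.538648    0.50330021]
```

View pics/s14.png

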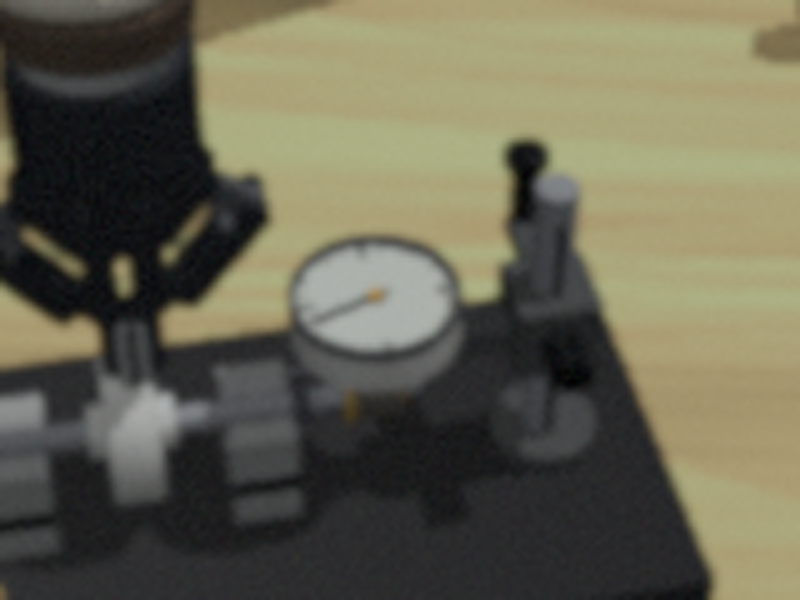

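It fell to 4.33, so the peak lies about 19 mm of rim back. I'll roll back along -x.

>>> carry_out([
  [[0,0,-2],0],
  [[0,0,-4],0],
  [[0,0,-4.7],0],
  [[0,0,-5.2],0],
  [[0,0,-5.6],0],
  [[0,0,-6],0],
  [[0,0,-6],0],
])

```text
time: 17.4
eef_pos: [604.7, -85.9, 105.4]
ee_rot: [-1.317, 1.022, -1.024]
wrist_force: [-0.4, 0.3, 4.9]
grip_width: 0.002
```

>>> carry_out([
  [[-2.4,-0.6,0],0],
  [[-4.8,-1.2,0],0],
  [[-7.2,-1.8,0],0],
  [[-9.6,-2.4,0],0],
  [[-12,-3,0],0],
  [[-14.4,-3.6,0],0],
  [[-17.4,-4.4,0],0],
  [[-17.4,-4.4,0],0],
])

```text
time: 18.07
eef_pos: [587.5, -90.1, 105.9]
ee_rot: [-1.315, 1.021, -1.024]
wrist_force: [1.3, 1.8, 4.4]
grip_width: -0.002
```

>>> carry_out([
  [[0,0,3],0],
  [[0,0,6],0],
  [[0,0,6],0],
  [[0,0,6],0],
])

```text
time: 18.4
eef_pos: [587.1, -90.4, 110.7]
ee_rot: [-1.317, 1.023, -1.023]
wrist_force: [0.1, -0.4, 0.1]
grip_width: 0.001
```

```bash
python3 - <<'E'
from h import *
print(needle(shot(15),31)[:2],status.get_obs()['eef_pos'],status.get_obs()['wrist_force'])
E
```

```text
(np.float64(4.545033021831935), np.float64(38.242299731178946)) [587.03895103 -90.42918182 110.5534203 ] [ 0.20908731 -0.33215707  0.56355103]
```

4.545 is the highest reading so far. I'll retreat and check with both cameras.

>>> carry_out([
  [[0,0,20],0],
  [[0,0,50],0],
  [[0,0,90],0],
  [[-25,-25,110],0],
  [[-55,-50,110],0],
  [[-85,-75,110],0],
  [[-110,-100,110],0],
  [[-140,-125,110],0],
])

```text
time: 19.12
eef_pos: [446.0, -216.2, 220.6]
ee_rot: [-1.317, 1.023, -1.023]
wrist_force: [0.9, -0.8, -0.1]
grip_width: -0.001
```

>>> carry_out([
  [[-25,-25,0],0],
  [[-50,-55,0],0],
  [[-75,-85,0],0],
  [[-75,-85,0],0],
  [[-75,-85,0],0],
])

```text
time: 19.53
eef_pos: [370.8, -301.7, 220.7]
ee_rot: [-1.316, 1.026, -1.026]
wrist_force: [0.2, -0.1, -0.2]
grip_width: -0.0
```

```bash
python3 - <<'E'
from h import *
s=shot(16);t=viewer.get_image("top");print(needle(s,31)[:2],needle(t,31,"top")[:2],status.get_obs()['wrist_force'],status.get_obs()['time'])
cv2.imwrite("pics/t16.png",cv2.resize(t[120:225,240:400,::-1],None,fx=5,fy=5,interpolation=2))
cv2.imwrite("pics/f16.png",np.vstack([s,])[:,:,::-1])
E
```

```text
(np.float64(4.542859647857278), np.float64(37.711370033085984)) (np.float64(4.554119959854416), np.float64(40.450626440848794)) [0.45320503 0.2266134  0.03641808] 19.6333
```

View pics/t16.png

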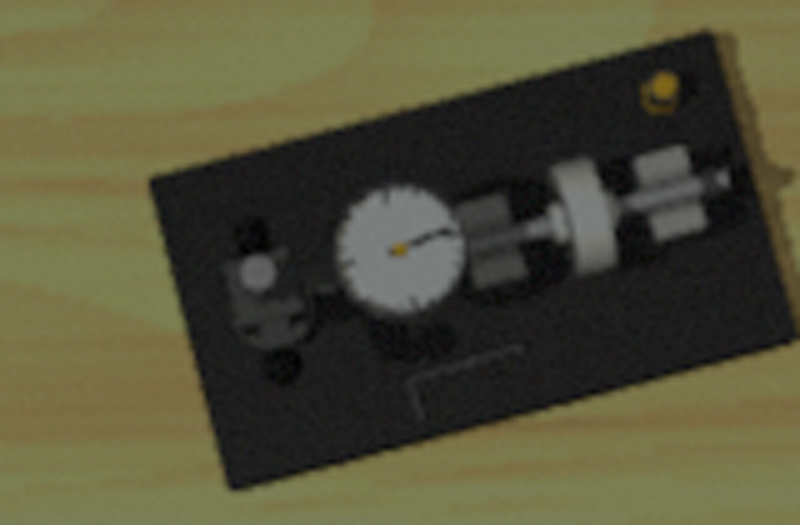

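View pics/f16.png

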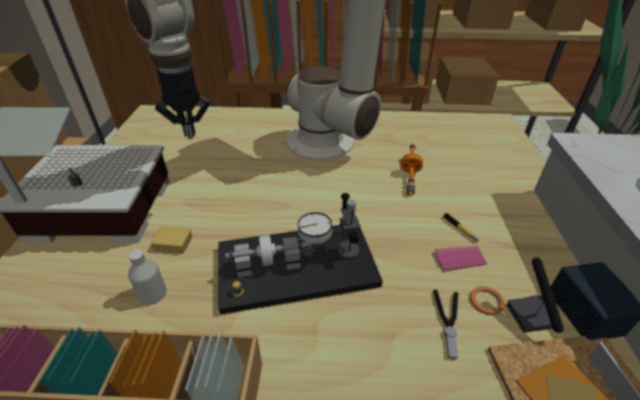

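Both cameras read the needle at 4.54 and 4.55 rad. The pulley is at top-view pixel (356,163), where it started, and the bystanders are unmoved. I'm handing the job in.

```bash
python3 -c "
from bench import ticket
print(ticket.close_job())"
```

```text
the job is handed in; nothing more can be done
None
```

The job is handed in: the needle stands at its highest reading, with the plunger on the head's high side. It took about 20 s of the 64 s, and no verdict was reported.

- **Lowering:** I pushed the carriage down by its knob until the needle stood at about 3.27 rad, which is half-way round. It went from 0 to there in one 9 mm step, so I did not see the first touch. The needle stayed well short of the stop.
- **Rolling:** I rolled the arbor with the shut fingertips on the pulley rim, in several strokes towards plate +x. Force was mostly 4–10 N, but reached about 13 N briefly in the first stroke, above the 5–10 N advised and under the 20 N limit. With the fingers lifted, the needle read 4.14, 4.44 and 4.53 rad, then fell to 4.33. I then rolled back about 17 mm of rim, to 4.545 rad.
- **Last checks:** The needle reads 4.54 rad in the scene view and 4.55 in the top view. The pulley is where it was in the top view and the bystanders look unmoved. The arm is clear, with no force on the wrist.
- **What disagreed:**
  - Readings taken while pressing were about 0.2 rad lower than with the fingers lifted. At first I took the start to be near the low side, so I placed the peak from the unloaded readings only.
  - The plate's position from the scene camera was about 7 mm off the top camera's. I used the top view, and contact with the knob and rim fitted it.

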